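Slide the plane gauge between the bite rims

TASK

Pick up the standing flat-bladed gauge and slide its blade from the front into the gap between the upper and lower wax rims on the articulator, square to the rims and on their midline, until the gauge's stop bar just meets the front of the upper rim. Leave it standing on the bench there, let go of it, do not press hard against the rims, and leave the other things where they are.

Things in the scene. Friction and masses are not known exactly. Their poses are not given: they have to be found in the camera images.
- gauge: Footed metal gauge, loose, 0.25 kg. Origin: foot's underside, below the post; z up, x along the blade to its tip. Foot x -35 to 29, 50 wide, 8 high. Black grip post 18 (x) x 24 (y), up to z 110: grip across the 24, fingertips above z 62. Level blade 30 wide, z 47 to 51, out to x 80. Stop bar on the blade, 30 wide, x 37 to 45, up to z 60 (all mm)
- blade_tip (a point): Middle of the blade's front edge, at (80, 0, 49) mm in the gauge's frame, same axes as the gauge
- stop_face (a point): Front face of the stop bar, projected on the blade's mid-plane, at (45, 0, 49) mm in the gauge's frame, same axes as the gauge; 35 mm behind the blade's tip
- articulator: Red dental articulator fixed to the bench, two plaster casts with pink horseshoe wax rims. Origin: underside, below the casts; x from the front to the hinge posts at the back, midline y = 0, z up. x -48 to 77, 110 wide, 104 high. Lower rim top z 44, upper rim z 54 to 68: a level 10 mm gap, free for 90 mm inwards. Flat rim front 34 wide at x -45, then curving back (all mm)
- gap_mouth (a point): Middle of the gap at the flat front of the rims, at (-45, 0, 49) mm in the articulator's frame, same axes as the articulator (x points into the gap); the standing gauge's blade is level with it
- jar: White jar with blue cap, 60 mm across, 80 mm high, loose bystander; origin under its centre
- bowl: Green mixing bowl, 100 mm across, 55 mm high, loose bystander; origin under its centre
- wax_knife: Spatula-like wax knife, 160 mm long, lying flat, loose bystander; origin at its underside, x along it
- tool_block: Wooden block 70 x 110 x 70 mm with upright instruments to about 155 mm high, loose bystander; origin under its centre
There are look-alikes about, which are no part of the job. What is shaped like the articulator but blue or green is not meant. What is shaped like the gauge but purple or red is not meant.

How it is judged:
By the outcome, as a careful person would: the job done as asked, in the order asked, and still so for the second after the job is handed in, with the robot touching nothing.
It also fails if it takes over 38 s, if anything falls off the work surface, if the arm or the gripper's body presses on something with over 40 N, if the wrist force passes 120 N, or if a joint passes its speed limit or range.

ROBOT

A 7-joint arm with a two-finger parallel gripper is mounted at the origin on the work surface. World frame = base frame: x ahead of the robot, y to its left, z up, the work surface at z = 0. Lengths are in m, angles in rad, forces in N, time in s.
With the tool pointing down it reaches from about 0.425 to 0.925 m from the base axis. Payload 6.8 kg.
Tool frame: the origin (TCP) lies at the very end of the fingers, on their centre line; the grasp point (between the pads) lies bot.grip_depth behind it (bot.grip_depth is the distance from the TCP to the grasp point, in m); z points along the fingers, y is the line along which they close (so a half turn about z gives the same grasp; the last joint's range is limited). The gripper opens to 85 mm and grips with 20 to 120 N. Pads are 22 mm wide; open, the fingers measure 114 mm over their backs; the gripper's body (76 mm by 85 mm) begins 54 mm behind the grasp point. The pads swing forward as they close: fully open they stand 13 mm farther back than shut.
Start: joints at [1.063, 0.477, 0.022, 1.555, -0.011, 1.109, -0.083], TCP at [0.263, -0.622, 0.231] pointing down, gripper open.
Joint ranges: [-2.96, 2.96], [-0.34, 2.1], [-1.41, 1.46], [0.24, 2.44], [-1.37, 4.51], [0.17, 1.92], [-2.96, 2.96]. Speed limits (rad/s): [2.39, 2.39, 3.14, 3.14, 3.14, 3.14, 3.14].

INTERFACE

Orientations are given as a unit quaternion [w, x, y, z].
In Python, from station import bot gives the robot as it stands.
- The arm moves only by the tool send_rows, never from a script. Its arguments are lists of equal length, an entry for each row: "slide": the shift along the tool's x, y, z in mm, a list of three; "roll": the turn about the tool's z in degrees; "claw": the opening, from 0 (shut) to 1 (fully open). A call has exactly 8 rows; each row is the pose to reach, as a shift and turn from the pose commanded when the call began, along the tool's axes at that moment; what a row does not reach only later rows make up. A row lasts 1/12 s, in which the tool goes at most 41.7 mm and 7.16 degrees, less where a joint would pass 70% of its speed; a pose out of reach is approached as far as the arm can. A call with a gripper value outside its range is refused whole. The fingers move at their own pace and stop on an object; "force" is the grip in N (left out, the last holds). Time passes only in rows, so rows that repeat a pose let the fingers close, or fill a call up. It gives the time, the measured TCP pose, the force, the opening and the grip force at its end, in the units of the state.
- bot.get_obs(): the state, without advancing time (a new reading comes with each control period).
- bot.read_camera(name): name is "side" or "top" or "wrist"; returns the picture (400x640x3 uint8, red, green, blue); there is no depth.
- bot.camera_model(name): a dict with "camera_matrix" (3x3 intrinsics, pixels), "D" ([k1, k2, p1, p2, k3] as OpenCV has them; the pictures are not rectified), "camera_from_world" (4x4, takes a point from world to camera coordinates). Camera axes: x right, y down, z forward; pixel columns grow to the right and rows downward; lengths in m; the calibration is good to about 2 mm. A picture is of the moment at which its call begins: read the wrist's pose just before it. camera_model takes no time and is no camera call; for the wrist camera it gives the pose at the moment of the call.
- bot.hand_in(): hands the job in; it is judged then, once.
The state is a dict: "t": time; "q": joint angles; "joint_vel": joint speeds; "joint_torque": joint torques, N m; "eef_pos": TCP position; "tool_rot": TCP orientation; "contact_force": force on the tool from outside, world axes, zero at the start; "torque": the same for the moment, N m; "gripper_width": opening from 0.0 (shut) to 1.0 (fully open); "grasp_force": force on a finger pad.
Only numpy, scipy, OpenCV 4.12 (cv2) and the standard library are available. Lean on these libraries where they do the work, as an engineer would, in place of code of your own. Each camera call takes 0.05 s, during which the arm holds its last target. There are 200 camera calls.

## Working session

There is one attempt and no reset: what is moved stays moved. The work goes in short steps, Python scripts to look and compute and a tool call to move; the robot and the scene stay as the last step left them, time stands still between calls to the robot, and variables do not carry over. Pictures are saved under pics/ and viewed, at most 10 in all, crops included, and the job is handed in when it is done.

Besides the shell and the picture viewer there is one more tool, called after "Call:" in YAML: its name, and indented under it one key for each argument. send_rows: Moves the arm, as the interface text tells. Its arguments: {"type":"object","properties":{"slide":{"type":"array","items":{"type":"array","items":{"type":"number"}}},"roll":{"type":"array","items":{"type":"number"}},"claw":{"type":"array","items":{"type":"number"}},"force":{"type":"number"}},"required":["slide","roll","claw"]}

```bash
mkdir -p pics
python3 - <<'E'
from station import bot
import cv2,numpy as np
for n in("top","side"):
    cv2.imwrite(f"pics/{n}0.png",bot.read_camera(n)[:,:,::-1])
    m=bot.camera_model(n);print(n,m["camera_matrix"],m["D"],np.round(m["camera_from_world"],4).tolist())
o=bot.get_obs();print(o["t"],o["eef_pos"],o["tool_rot"],bot.grip_depth,o["gripper_width"],o["contact_force"])
E
```

```text
top [[367.48387299   0.         315.73168344]
 [  0.         367.48387299 192.89799247]
 [  0.           0.           1.        ]] [-0.03754437  0.          0.          0.          0.        ] [[0.0087, -0.9996, -0.0256, -0.0181], [-0.9979, -0.007, -0.0648, 0.629], [0.0646, 0.0261, -0.9976, 1.1029], [0.0, 0.0, 0.0, 1.0]]
side [[458.97090294   0.         326.18866492]
 [  0.         458.97090294 204.46667894]
 [  0.           0.           1.        ]] [-0.09381099  0.          0.          0.          0.        ] [[-0.9698, -0.2438, 0.0005, 0.5915], [-0.1741, 0.6908, -0.7018, 0.146], [0.1707, -0.6807, -0.7124, 1.2633], [0.0, 0.0, 0.0, 1.0]]
0.1 [ 0.26249261 -0.62128561  0.23040931] [-8.14013813e-04  9.80085467e-01  1.98574307e-01 -2.45247313e-04] 0.0187 1.0032027262131415 [ 0.48459051 -0.66328728  0.0504763 ]
```

View pics/top0.png

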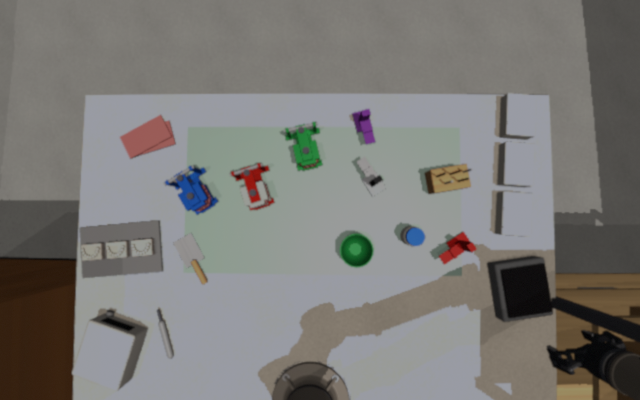

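View pics/side0.png

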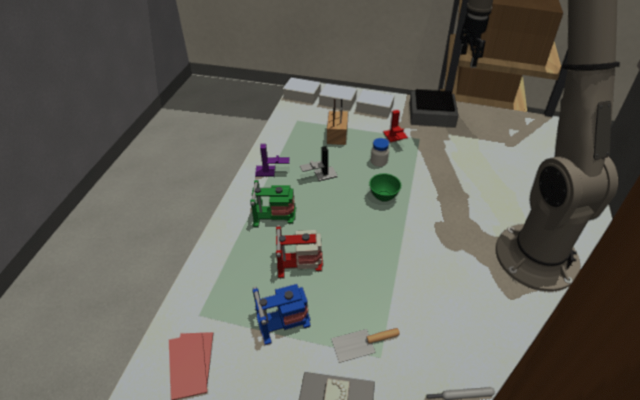

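The top view shows three gauge shapes: grey metal with a black post at (371,177), purple at (364,126) and red at (458,248). It also shows three articulators: red at (255,186), blue at (192,190) and green at (304,147). I choose the grey gauge and the red articulator, and check both in one close crop.

```bash
cat > h.py <<'E'
import numpy as np,cv2
from station import bot
def proj(m,P):
    T=np.array(m["camera_from_world"]);K=np.array(m["camera_matrix"]);D=np.array(m["D"],float)
    return cv2.projectPoints(np.array(P,float).reshape(-1,3),cv2.Rodrigues(T[:3,:3])[0],T[:3,3],K,D)[0][:,0]
def unproj(m,uv,z):
    T=np.array(m["camera_from_world"]);K=np.array(m["camera_matrix"]);D=np.array(m["D"],float)
    n=cv2.undistortPoints(np.array(uv,float).reshape(-1,1,2),K,D)[:,0]
    d=np.c_[n,np.ones(len(n))]@T[:3,:3];c=-T[:3,:3].T@T[:3,3]
    return c+d*((z-c[2])/d[:,2])[:,None]
def place(P,x,y,a,z=0):
    P=np.array(P,float)/1000;c,s=np.cos(a),np.sin(a)
    return np.c_[x+c*P[:,0]-s*P[:,1],y+s*P[:,0]+c*P[:,1],P[:,2]+z]
E
python3 - <<'E'
import cv2,numpy as np
t=cv2.imread("pics/top0.png");s=cv2.imread("pics/side0.png")
f=lambda im,x,y,w,h,k:cv2.resize(im[y:y+h,x:x+w],(400,300),interpolation=cv2.INTER_CUBIC)
A=np.vstack([np.hstack([f(t,345,150,56,42,0),f(t,225,156,64,48,0)]),np.hstack([f(s,290,140,64,48,0),f(s,266,220,72,54,0)])])
cv2.imwrite("pics/crop1.png",A)
E
```

```text
(no output)
```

View pics/crop1.png

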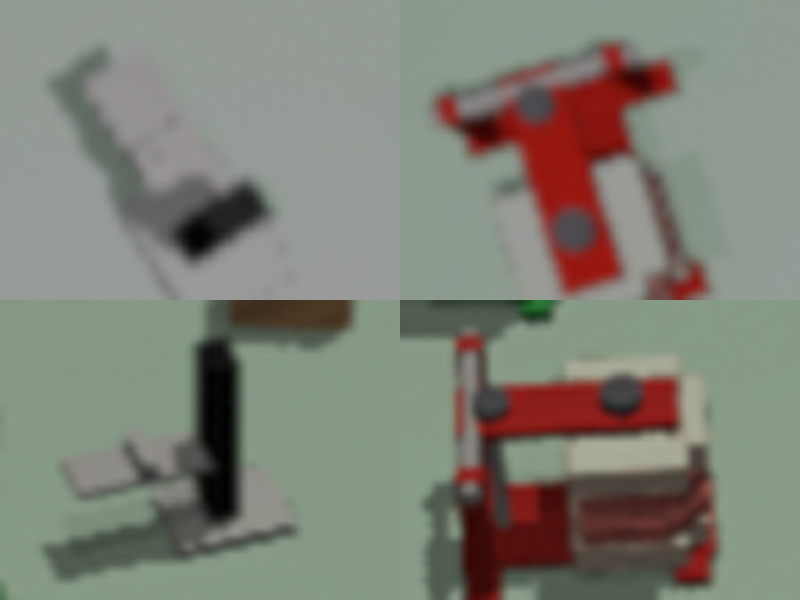

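The crop confirms the grey gauge with the black post (blade pointing away from the robot) and the red articulator, whose pink rim front faces the robot. Next, rough poses.

Run:
```python
from h import *
m=bot.camera_model("top")
g=lambda x,y:((x+.5)/7.143-.5+345,(y+.5)/7.143-.5+150)
r=lambda x,y:((x-400+.5)/6.25-.5+225,(y+.5)/6.25-.5+156)
print("post",unproj(m,[g(222,222)],.110),"tip",unproj(m,[g(117,68)],.051))
print("arm front, mid, back",unproj(m,[r(592,283),r(575,230),r(537,105)],.1), "posts",unproj(m,[r(448,108),r(620,55)],.1))
w=bot.camera_model("wrist");o=bot.get_obs()
T=np.linalg.inv(np.array(w["camera_from_world"]));from scipy.spatial.transform import Rotation as R
Rt=R.from_quat(o["tool_rot"],scalar_first=True).as_matrix()
print(Rt,"cam in tool",Rt.T@(T[:3,3]-o["eef_pos"]),Rt.T@T[:3,:3],w["camera_matrix"])
```

```text
post [[ 0.65890606 -0.18354508  0.11      ]] tip [[ 0.72907662 -0.14803772  0.051     ]]
arm front, mid, back [[0.59997197 0.15675636 0.1       ]
 [0.62412837 0.16503718 0.1       ]
 [0.68145669 0.18375153 0.1       ]] posts [[0.67987765 0.22493852 0.1       ]
 [0.70471364 0.1458926  0.1       ]]
[[ 9.21136369e-01  3.89239185e-01 -8.04011112e-04]
 [ 3.89239983e-01 -9.21135164e-01  1.49820659e-03]
 [-1.57442198e-04 -1.69300585e-03 -9.99998554e-01]] cam in tool [ 0.08118295  0.00018903 -0.14384822] [[ 8.11553898e-04 -9.49307630e-01 -3.14347522e-01]
 [ 9.99999663e-01  8.09035265e-04  1.38478188e-04]
 [ 1.22859831e-04 -3.14347528e-01  9.49307967e-01]] [[308.65819527   0.         317.35521664]
 [  0.         308.65819527 199.04806721]
 [  0.           0.           1.        ]]
```

Call:
send_rows:
  slide:
    - [16, -8, 0]
    - [48, -25, 0]
    - [82, -42, 0]
    - [116, -60, 0]
    - [150, -77, 0]
    - [184, -94, 0]
    - [218, -112, 0]
    - [252, -129, 0]
  roll: [0, 0, 0, 0, 0, 0, 0, 0]
  claw: [1, 1, 1, 1, 1, 1, 1, 1]

```text
t: 0.77
eef_pos: [0.4453, -0.403, 0.231]
tool_rot: [-0.0, 0.98, 0.199, -0.0]
contact_force: [0.2, -0.4, 0.0]
gripper_width: 0.999
grasp_force: 0.0
```

Call:
send_rows:
  slide:
    - [34, -17, 0]
    - [68, -35, 3]
    - [102, -52, 8]
    - [136, -70, 14]
    - [170, -87, 20]
    - [200, -103, 26]
    - [218, -112, 30]
    - [223, -115, 30]
  roll: [0, -1, -2, -3, -3.9, -3.9, -3.9, -3.9]
  claw: [1, 1, 1, 1, 1, 1, 1, 1]

```text
t: 1.43
eef_pos: [0.6073, -0.2066, 0.1997]
tool_rot: [-0.002, 0.972, 0.235, -0.0]
contact_force: [0.4, 0.4, 1.4]
gripper_width: 1.001
grasp_force: 0.0
```

Run:
```python
from h import *
import pickle
bot.read_camera("wrist");o=bot.get_obs();m=bot.camera_model("wrist");im=bot.read_camera("wrist");o=bot.get_obs()
print(o["t"],o["eef_pos"],o["tool_rot"])
pickle.dump(m,open("w1.pkl","wb"));cv2.imwrite("pics/w1.png",im[:,:,::-1])
```

```text
1.5333 [ 0.60561282 -0.21063957  0.20063756] [-4.62951974e-04  9.72446765e-01  2.33124171e-01 -4.42458076e-04]
```

View pics/w1.png

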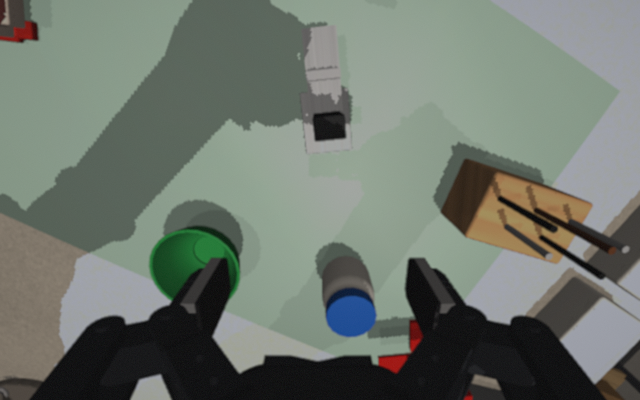

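The wrist picture shows the gauge clear of other things: blade tip near (322,26), black post top near (329,126), and foot rear edge at (306..351,152). I fit its pose and check with an overlay.

```bash
cat >> h.py <<'E'
G=dict(foot=[(-35,-25,8),(29,-25,8),(29,25,8),(-35,25,8)],post=[(-9,-12,110),(9,-12,110),(9,12,110),(-9,12,110)],
 blade=[(9,-15,51),(80,-15,51),(80,15,51),(9,15,51)],bar=[(37,-15,60),(45,-15,60),(45,15,60),(37,15,60)])
def overlay(im,m,shapes,pose,box,k,out):
    x0,y0,w,h=box;A=cv2.resize(im[y0:y0+h,x0:x0+w],None,fx=k,fy=k,interpolation=cv2.INTER_CUBIC)
    for P in shapes:
        uv=proj(m,place(P,*pose));uv=((uv-[x0,y0]+.5)*k-.5).round().astype(int)
        cv2.polylines(A,[uv],True,(0,255,255),1)
    cv2.imwrite(out,A)
E
python3 - <<'E'
from h import *
import pickle
from scipy.optimize import least_squares
m=pickle.load(open("w1.pkl","rb"));im=cv2.imread("pics/w1.png")
P=[G["foot"][0],G["foot"][3],G["blade"][1],G["blade"][2]];uv=np.array([(351,150),(306,153),(336,25),(308,26)])
f=lambda p:(proj(m,place(P,*p))-uv).ravel()
s=least_squares(f,[.659,-.184,.468]);print(s.x,np.degrees(s.x[2]),s.fun.round(1))
overlay(im,m,G.values(),s.x,(270,10,110,155),3.8,"pics/w1o.png")
E
```

```text
[ 0.66448854 -0.18880599  0.5422547 ] 31.068905644147755 [ 0.2 -0.5 -0.5 -0.4  3.6 -0.4 -3.4  1.2]
```

View pics/w1o.png

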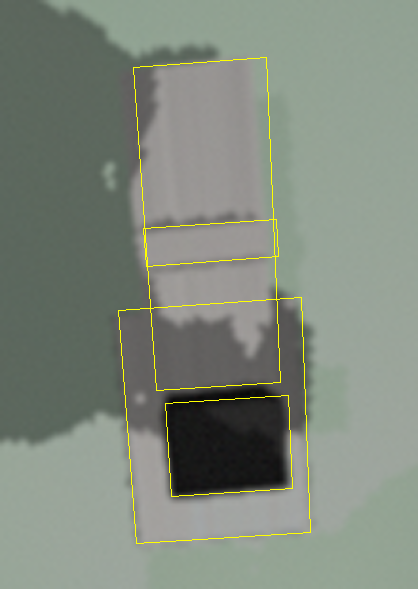

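Call:
send_rows:
  slide:
    - [20, 3, 0]
    - [45, 6, 0]
    - [60, 7, 5]
    - [62, 7, 25]
    - [62, 7, 50]
    - [62, 7, 75]
    - [62, 7, 95]
    - [62, 7, 110]
  roll: [-1, -2, -3, -3, -3, -3, -3, -3]
  claw: [1, 1, 1, 1, 1, 1, 1, 1]

```text
t: 2.2
eef_pos: [0.6615, -0.1935, 0.0893]
tool_rot: [0.0, 0.967, 0.256, -0.002]
contact_force: [-0.6, 0.1, -0.2]
gripper_width: 1.0
grasp_force: 0.0
```

Call:
send_rows:
  slide:
    - [0, 0, 10]
    - [0, 0, 17]
    - [0, 0, 18]
    - [0, 0, 18]
    - [0, 0, 18]
    - [0, 0, 18]
    - [0, 0, 18]
    - [0, 0, 18]
  roll: [0, 0, 0, 0, 0, 0, 0, 0]
  claw: [0.8, 0.6, 0.45, 0.35, 0.3, 0.2, 0.1, 0]
  force: 40

```text
t: 2.87
eef_pos: [0.6644, -0.1906, 0.0745]
tool_rot: [0.0, 0.966, 0.257, 0.001]
contact_force: [-1.4, 0.3, 4.0]
gripper_width: 0.277
grasp_force: 42.0
```

Call:
send_rows:
  slide:
    - [0, 0, 0]
    - [0, 0, 0]
    - [0, 0, 0]
    - [0, 0, 0]
    - [0, 0, 0]
    - [0, 0, 0]
    - [0, 0, 0]
    - [0, 0, 0]
  roll: [0, 0, 0, 0, 0, 0, 0, 0]
  claw: [0, 0, 0, 0, 0, 0, 0, 0]

```text
t: 3.53
eef_pos: [0.6645, -0.1906, 0.0745]
tool_rot: [0.0, 0.966, 0.257, 0.001]
contact_force: [-1.8, 0.0, 5.9]
gripper_width: 0.279
grasp_force: 42.2
```

Call:
send_rows:
  slide:
    - [0, 0, -8]
    - [0, 0, -24]
    - [0, 0, -44]
    - [0, 0, -66]
    - [0, 0, -88]
    - [0, 0, -106]
    - [0, 0, -117]
    - [0, 0, -120]
  roll: [0, 0, 0, 0, 0, 0, 0, 0]
  claw: [0, 0, 0, 0, 0, 0, 0, 0]

```text
t: 4.2
eef_pos: [0.6647, -0.1906, 0.1956]
tool_rot: [0.001, 0.966, 0.257, 0.001]
contact_force: [1.1, 0.4, -2.2]
gripper_width: 0.273
grasp_force: 41.3
```

Call:
send_rows:
  slide:
    - [3, -12, 0]
    - [12, -48, 0]
    - [22, -86, 0]
    - [32, -126, 0]
    - [42, -166, 0]
    - [52, -206, 0]
    - [61, -242, 0]
    - [64, -253, 0]
  roll: [0, 2, 4, 6, 8, 10, 12, 12]
  claw: [0, 0, 0, 0, 0, 0, 0, 0]

```text
t: 4.87
eef_pos: [0.5897, 0.0699, 0.1917]
tool_rot: [-0.002, 0.987, 0.159, -0.002]
contact_force: [0.4, 1.6, -2.5]
gripper_width: 0.275
grasp_force: 40.5
```

Call:
send_rows:
  slide:
    - [0, 0, 0]
    - [0, 0, 0]
    - [0, 0, 0]
    - [0, 0, 0]
    - [0, 0, 0]
    - [0, 0, 0]
    - [0, 0, 0]
    - [0, 0, 0]
  roll: [0, 0, 0, 0, 0, 0, 0, 0]
  claw: [0, 0, 0, 0, 0, 0, 0, 0]

```text
t: 5.53
eef_pos: [0.5937, 0.0605, 0.1933]
tool_rot: [0.0, 0.988, 0.154, -0.0]
contact_force: [0.4, 0.3, -2.9]
gripper_width: 0.281
grasp_force: 40.5
```

Run:
```python
from h import *
import pickle
o=bot.get_obs();m=bot.camera_model("wrist");im=bot.read_camera("wrist")
print(o["t"],o["eef_pos"],o["tool_rot"])
pickle.dump((m,o),open("w2.pkl","wb"));cv2.imwrite("pics/w2.png",im[:,:,::-1])
```

```text
5.5333 [0.59367844 0.06048011 0.19326899] [ 1.01867755e-05  9.88007556e-01  1.54405535e-01 -2.83402017e-06]
```

View pics/w2.png

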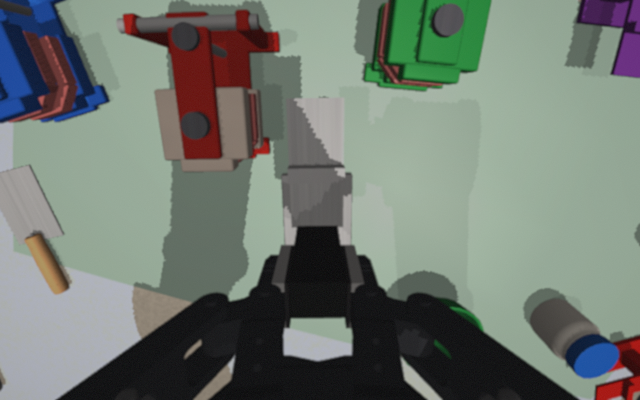

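The wrist picture shows the gauge straight in the hand: blade tip edge at row 97, columns 295–343, and stop bar at row 167. The red articulator is at its left: knobs (186,37) and (195,125), front edge around row 165. I triangulate the knobs across all three cameras to get the axis.

Run:
```python
from h import *
import pickle
from scipy.optimize import least_squares
from scipy.spatial.transform import Rotation as R
mw,o=pickle.load(open("w2.pkl","rb"))
V={"w2":(mw,[(186,37),(195,125)],16),"top0":(bot.camera_model("top"),[(246.9,172.8),(253,192.8)],5),"side0":(bot.camera_model("side"),[(282.2,238.5),(305.8,237)],6)}
obs=[[],[]]
for n,(m,pts,r) in V.items():
    im=cv2.imread(f"pics/{n}.png");hsv=cv2.cvtColor(im,cv2.COLOR_BGR2HSV)
    for i,(u,v) in enumerate(pts):
        yy,xx=np.mgrid[:400,:640];k=(np.hypot(xx-u,yy-v)<r)&(hsv[...,1]<110)&(hsv[...,2]<125)
        c=(xx[k].mean(),yy[k].mean());print(n,i,k.sum(),np.round(c,1));obs[i].append((m,c))
K=[]
for i in (0,1):
    s=least_squares(lambda p:np.concatenate([(proj(m,[p])[0]-c)*(1.0) for m,c in obs[i]]),[.64,.17,.1]);K.append(s.x);print(s.x.round(4),s.fun.round(1))
d=K[0]-K[1];print("yaw",np.degrees(np.arctan2(d[1],d[0])),np.linalg.norm(d))
# yaw/plane from wrist only
for z in (.095,.104): 
    p=[unproj(mw,[obs[i][0][1]],z)[0] for i in(0,1)];d=p[0]-p[1];print(z,np.round(p,4),np.degrees(np.arctan2(d[1],d[0])))
ty=2*np.degrees(np.arctan2(o["tool_rot"][2],o["tool_rot"][1]));print("tool yaw",ty)
# gauge in hand: tip/bar corners at blade height
zl=.1933-.0745
Rt=R.from_quat(o["tool_rot"],scalar_first=True).as_matrix()
for uv,z in (([(295,97),(343,97)],.051+zl),([(288,166),(344,166)],.060+zl)):
    print("in tool mm",((unproj(mw,uv,z)-o["eef_pos"])@Rt*1000).round(1))
for uv,z in (([(162,158),(255,157)],.08),([(180,158),(221,157)],.1),([(182,170),(237,168)],.061)):
    print(z,unproj(mw,uv,z).round(4))
```

```text
w2 0 632 [185.4  35.5]
w2 1 637 [194.6 124.9]
top0 0 30 [245.8 171.5]
top0 1 33 [252.2 192.4]
side0 0 46 [280.9 237.3]
side0 1 41 [305.2 236.1]
[0.683  0.1857 0.1008] [ 0.  -0.1 -0.   0.3  0.2  0. ]
[0.6243 0.167  0.1011] [ 0.1  0.1 -0.4 -0.1 -0.2 -0. ]
yaw 17.675348763345802 0.061609884421645236
0.095 [[0.6832 0.1882 0.095 ]
 [0.6231 0.1693 0.095 ]] 17.51609605389553
0.104 [[0.6827 0.1844 0.104 ]
 [0.6249 0.1661 0.104 ]] 17.51609605389551
tool yaw 17.76464169711636
in tool mm [[ 81.3 -11.4  23.5]
 [ 81.4  13.4  23.5]]
in tool mm [[ 46.9 -15.1  14.5]
 [ 46.9  14.1  14.5]]
0.08 [[0.5846 0.1961 0.08  ]
 [0.6094 0.1204 0.08  ]]
0.1 [[0.5956 0.1737 0.1   ]
 [0.6062 0.143  0.1   ]]
0.061 [[0.5727 0.1846 0.061 ]
 [0.59   0.1363 0.061 ]]
```

Call:
send_rows:
  slide:
    - [-8, -8, 0]
    - [-28, -28, 0]
    - [-52, -53, 0]
    - [-74, -76, 0]
    - [-87, -89, 4]
    - [-90, -92, 20]
    - [-90, -92, 45]
    - [-90, -92, 70]
  roll: [0, 0, 0, 0, 0.1, 0.1, 0.1, 0.1]
  claw: [0, 0, 0, 0, 0, 0, 0, 0]

```text
t: 6.25
eef_pos: [0.4793, 0.122, 0.1237]
tool_rot: [-0.0, 0.988, 0.155, 0.001]
contact_force: [0.4, -0.1, -3.0]
gripper_width: 0.276
grasp_force: 39.8
```

Call:
send_rows:
  slide:
    - [0, 0, 14]
    - [0, 0, 26]
    - [0, 0, 35]
    - [0, 0, 41]
    - [0, 0, 44]
    - [0, 0, 44]
    - [0, 0, 44]
    - [0, 0, 44]
  roll: [0, 0, 0, 0, 0, 0, 0, 0]
  claw: [0, 0, 0, 0, 0, 0, 0, 0]

```text
t: 6.92
eef_pos: [0.4803, 0.1212, 0.08]
tool_rot: [-0.0, 0.988, 0.154, 0.001]
contact_force: [0.7, 0.1, -2.4]
gripper_width: 0.272
grasp_force: 39.8
```

Run:
```python
from h import *
import pickle
o=bot.get_obs();m=bot.camera_model("wrist");im=bot.read_camera("wrist")
o2=bot.get_obs();print(o["t"],o["eef_pos"],o2["eef_pos"],o["tool_rot"])
pickle.dump((m,o),open("w3.pkl","wb"));cv2.imwrite("pics/w3.png",im[:,:,::-1])
cv2.imwrite("pics/w3c.png",cv2.resize(im[0:200,190:450,::-1],None,fx=3,fy=3,interpolation=cv2.INTER_CUBIC))
```

```text
6.9167 [0.48027927 0.12118919 0.07996353] [0.48030105 0.12113885 0.07996422] [-9.89715540e-05  9.88091665e-01  1.53864972e-01  6.49773450e-04]
```

View pics/w3c.png

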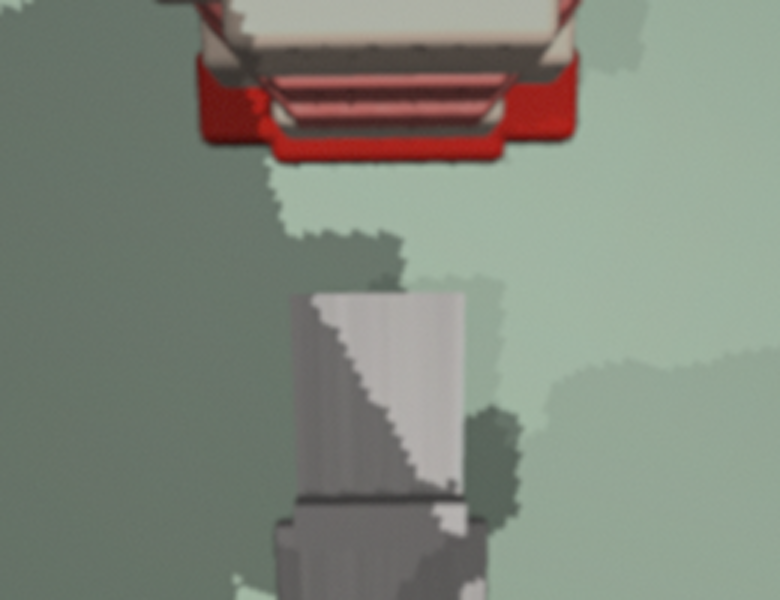

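The picture shows the blade tip about 25 mm before the rim: tip edge at crop columns 291–465, row 292, pink rim fronts at rows 75–120 centred near column 391. I check rim and gauge against the model numerically.

Run:
```python
from h import *
import pickle
from scipy.spatial.transform import Rotation as R
m,o=pickle.load(open("w3.pkl","rb"));Rt=R.from_quat(o["tool_rot"],scalar_first=True).as_matrix()
crop=lambda P:((proj(m,P)-[190,0]+.5)*3-.5).round(0).tolist()
A=(.6243,.167,np.radians(17.6))
for z in (68,54,44,30): print(z,crop(place([(-45,17,z),(-45,-17,z)],*A)))
print("base",crop(place([(-48,0,0),(-48,0,8)],*A)))
zl=o["eef_pos"][2]-.0745;print("tool yaw",2*np.degrees(np.arctan2(o["tool_rot"][2],o["tool_rot"][1])),o["eef_pos"])
im=cv2.imread("pics/w3.png");b=im.astype(int)
def tool(c,z): return ((unproj(m,[((c[0]+.5)/3-.5+190,(c[1]+.5)/3-.5)],z)[0]-o["eef_pos"])@Rt*1000).round(1)
print("tip",tool((291,292),.051+zl),tool((465,292),.051+zl)); print("bar",tool((296,496),.060+zl),tool((466,496),.060+zl))
for z,l,r,y in ((.044,285,497,103),(.044,290,490,103),(.068,262,520,75)): print(z,tool((l,y),z),tool((r,y),z))
# column colour profile down the midline (crop col 391 -> 320)
for v in range(14,56): print(v*3,b[v,318:323].mean(0).round().astype(int).tolist(),end=" ")
# pink extents per row
hsv=cv2.cvtColor(im,cv2.COLOR_BGR2HSV)
for v in range(24,44):
    k=np.where((hsv[v,260:380,0]<=8)|(hsv[v,260:380,0]>170))[0]+260;k=k[(hsv[v,k,1]>70)&(hsv[v,k,1]<190)]
    if len(k):print("\n",v*3,k.min(),k.max(),end="")
```

```text
68 [[272.0, 124.0], [494.0, 124.0]]
54 [[281.0, 138.0], [484.0, 139.0]]
44 [[287.0, 147.0], [478.0, 148.0]]
30 [[294.0, 158.0], [471.0, 159.0]]
base [[383.0, 191.0], [383.0, 188.0]]
tool yaw 17.701952472687523 [0.48027927 0.12118919 0.07996353]
tip [ 81.4 -15.7  23.6] [81.4 14.3 23.6]
bar [ 47.4 -15.   14.6] [47.5 14.6 14.6]
0.044 [113.3 -17.1  36.1] [113.4  20.2  36.1]
0.044 [113.3 -16.2  36.1] [113.4  18.9  36.1]
0.068 [112.9 -18.2  12.1] [113.   20.9  12.1]
42 [111, 122, 135] 45 [90, 98, 109] 48 [72, 79, 86] 51 [66, 71, 78] 54 [65, 71, 78] 57 [64, 70, 77] 60 [63, 69, 76] 63 [64, 69, 76] 66 [63, 68, 74] 69 [62, 67, 74] 72 [73, 79, 102] 75 [95, 100, 147] 78 [104, 109, 172] 81 [91, 95, 166] 84 [69, 73, 135] 87 [47, 49, 92] 90 [37, 39, 71] 93 [37, 38, 70] 96 [39, 41, 74] 99 [54, 57, 98] 102 [81, 85, 139] 105 [100, 105, 170] 108 [101, 106, 176] 111 [88, 92, 160] 114 [65, 68, 125] 117 [45, 46, 87] 120 [38, 39, 72] 123 [42, 45, 72] 126 [52, 56, 74] 129 [61, 66, 74] 132 [63, 69, 78] 135 [57, 63, 106] 138 [43, 49, 146] 141 [32, 38, 165] 144 [29, 36, 169] 147 [29, 35, 167] 150 [27, 33, 159] 153 [24, 29, 145] 156 [20, 24, 121] 159 [42, 47, 92] 162 [96, 107, 105] 165 [143, 160, 142] 
 72 260 377
 75 260 376
 78 260 376
 81 261 375
 84 262 373
 87 264 360
 90 278 359
 93 279 358
 96 280 358
 99 280 358
 102 280 358
 105 280 358
 108 279 358
 111 280 358
 114 280 358
 117 280 358
 120 281 357
 123 281 356
 126 282 355
 129 283 355
```

Call:
send_rows:
  slide:
    - [0, 1, 2]
    - [0, 1, 4]
    - [2, 1, 4]
    - [6, 1, 4]
    - [11, 1, 4]
    - [16, 1, 4]
    - [19, 1, 4]
    - [20, 1, 4]
  roll: [0.2, 0.3, 0.3, 0.3, 0.3, 0.3, 0.3, 0.3]
  claw: [0, 0, 0, 0, 0, 0, 0, 0]

```text
t: 7.63
eef_pos: [0.5001, 0.1265, 0.0754]
tool_rot: [-0.0, 0.988, 0.151, 0.0]
contact_force: [-0.1, 0.7, -1.3]
gripper_width: 0.275
grasp_force: 39.8
```

Call:
send_rows:
  slide:
    - [3, 0, 0]
    - [7, 0, 0]
    - [12, 0, 0]
    - [17, 0, 0]
    - [22, 0, 0]
    - [26, 0, 0]
    - [29, 0, 0]
    - [30, 0, 0]
  roll: [0, 0, 0, 0, 0, 0, 0, 0]
  claw: [0, 0, 0, 0, 0, 0, 0, 0]

```text
t: 8.3
eef_pos: [0.5284, 0.1353, 0.0753]
tool_rot: [-0.0, 0.988, 0.151, 0.0]
contact_force: [-0.4, 0.4, -1.4]
gripper_width: 0.276
grasp_force: 39.8
```

Run:
```python
from h import *
import pickle
o=bot.get_obs();m=bot.camera_model("wrist");im=bot.read_camera("wrist")
print(o["t"],o["eef_pos"],o["tool_rot"],o["contact_force"])
pickle.dump((m,o),open("w4.pkl","wb"));cv2.imwrite("pics/w4.png",im[:,:,::-1])
cv2.imwrite("pics/w4c.png",cv2.resize(im[60:200,220:420,::-1],None,fx=4,fy=4,interpolation=cv2.INTER_CUBIC))
```

```text
8.3 [0.52838333 0.13534555 0.07532616] [-7.28896024e-05  9.88487033e-01  1.51305426e-01  2.19993826e-04] [-0.38066995  0.42308516 -1.44570584]
```

View pics/w4c.png

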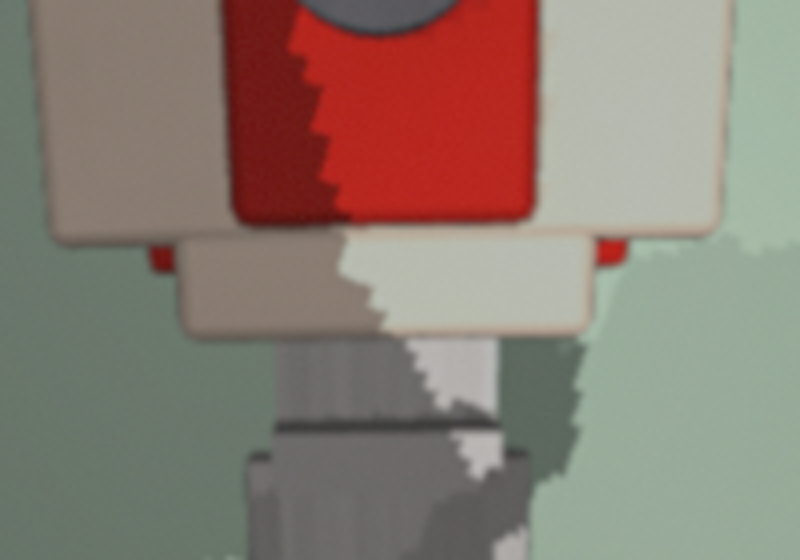

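The blade is in the gap. Its centre (column 386) matches the cast front (386) and the arm (384), and the edges are parallel to within about 0.5°. About 16 mm remains, so I approach slowly and watch the force.

Call:
send_rows:
  slide:
    - [1, 0, 0]
    - [3, 0, 0]
    - [5, 0, 0]
    - [7, 0, 0]
    - [9, 0, 0]
    - [10, 0, 0]
    - [11, 0, 0]
    - [11, 0, 0]
  roll: [0, 0, 0, 0, 0, 0, 0, 0]
  claw: [0, 0, 0, 0, 0, 0, 0, 0]

```text
t: 9.02
eef_pos: [0.5385, 0.1384, 0.0753]
tool_rot: [-0.0, 0.988, 0.151, 0.0]
contact_force: [-0.1, -1.0, -2.9]
gripper_width: 0.276
grasp_force: 39.8
```

Call:
send_rows:
  slide:
    - [0.3, 0, 0]
    - [0.6, 0, 0]
    - [0.9, 0, 0]
    - [1.2, 0, 0]
    - [1.5, 0, 0]
    - [1.8, 0, 0]
    - [2, 0, 0]
    - [2, 0, 0]
  roll: [0, 0, 0, 0, 0, 0, 0, 0]
  claw: [0, 0, 0, 0, 0, 0, 0, 0]

```text
t: 9.68
eef_pos: [0.5402, 0.139, 0.0753]
tool_rot: [-0.0, 0.988, 0.151, 0.0]
contact_force: [0.1, -0.2, -2.2]
gripper_width: 0.27
grasp_force: 39.8
```

Run:
```python
from h import *
from scipy.spatial.transform import Rotation as R
o=bot.get_obs();m=bot.camera_model("wrist");im=bot.read_camera("wrist");cv2.imwrite("pics/w5.png",im[:,:,::-1])
Rt=R.from_quat(o["tool_rot"],scalar_first=True).as_matrix()
print(o["t"],o["eef_pos"],o["contact_force"],(o["contact_force"]@Rt).round(2))
# midline profile right-lit part, red/green
for v in range(120,175): print(v,im[v,300:332].mean(0).round().astype(int).tolist(),end=" ")
print(proj(m,o["eef_pos"]+(Rt@np.array([[.0469,0,.0145],[.0469,0,.0235]]).T).T))
```

```text
9.6833 [0.54019498 0.13900079 0.07529769] [ 0.07337177 -0.23073938 -2.21651494] [0.   0.24 2.22]
120 [172, 36, 29] 121 [173, 36, 29] 122 [173, 36, 30] 123 [170, 36, 29] 124 [166, 35, 29] 125 [164, 34, 29] 126 [165, 35, 28] 127 [165, 35, 29] 128 [165, 34, 28] 129 [166, 35, 29] 130 [167, 35, 29] 131 [168, 36, 29] 132 [169, 35, 29] 133 [170, 36, 29] 134 [169, 35, 29] 135 [166, 35, 28] 136 [160, 34, 28] 137 [153, 32, 27] 138 [150, 32, 26] 139 [149, 32, 26] 140 [150, 32, 27] 141 [151, 32, 26] 142 [151, 32, 26] 143 [148, 32, 26] 144 [141, 30, 25] 145 [129, 27, 22] 146 [116, 29, 25] 147 [107, 56, 50] 148 [119, 97, 89] 149 [139, 127, 116] 150 [147, 137, 125] 151 [147, 137, 125] 152 [146, 137, 125] 153 [147, 137, 126] 154 [147, 137, 126] 155 [148, 138, 127] 156 [148, 139, 127] 157 [149, 139, 128] 158 [149, 140, 129] 159 [150, 140, 129] 160 [148, 138, 127] 161 [144, 133, 122] 162 [140, 127, 117] 163 [138, 125, 114] 164 [137, 124, 113] 165 [137, 124, 113] 166 [137, 124, 114] 167 [137, 124, 113] 168 [136, 123, 112] 169 [133, 121, 110] 170 [126, 115, 104] 171 [115, 104, 96] 172 [103, 95, 89] 173 [100, 96, 93] 174 [106, 103, 102] [[317.02893655 166.07070257]
 [317.04886035 162.59018136]]
```

Call:
send_rows:
  slide:
    - [0.2, 0, 0]
    - [0.4, 0, 0]
    - [0.6, 0, 0]
    - [0.8, 0, 0]
    - [1, 0, 0]
    - [1.2, 0, 0]
    - [1.4, 0, 0]
    - [1.5, 0, 0]
  roll: [0, 0, 0, 0, 0, 0, 0, 0]
  claw: [0, 0, 0, 0, 0, 0, 0, 0]
  force: 25

```text
t: 10.4
eef_pos: [0.5416, 0.1394, 0.0753]
tool_rot: [0.0, 0.988, 0.151, 0.0]
contact_force: [0.1, -0.2, -2.8]
gripper_width: 0.275
grasp_force: 39.8
```

Call:
send_rows:
  slide:
    - [0.1, 0, 0]
    - [0.2, 0, 0]
    - [0.3, 0, 0]
    - [0.4, 0, 0]
    - [0.5, 0, 0]
    - [0.6, 0, 0]
    - [0.7, 0, 0]
    - [0.8, 0, 0]
  roll: [0, 0, 0, 0, 0, 0, 0, 0]
  claw: [0, 0, 0, 0, 0, 0, 0, 0]

```text
t: 11.07
eef_pos: [0.5424, 0.1396, 0.0753]
tool_rot: [0.0, 0.988, 0.151, 0.0]
contact_force: [-0.1, -0.5, -2.1]
gripper_width: 0.272
grasp_force: 39.8
```

Call:
send_rows:
  slide:
    - [0.1, 0, 0]
    - [0.2, 0, 0]
    - [0.3, 0, 0]
    - [0.4, 0, 0]
    - [0.5, 0, 0]
    - [0.6, 0, 0]
    - [0.7, 0, 0]
    - [0.8, 0, 0]
  roll: [0, 0, 0, 0, 0, 0, 0, 0]
  claw: [0, 0, 0, 0, 0, 0, 0, 0]

```text
t: 11.73
eef_pos: [0.5427, 0.1397, 0.0752]
tool_rot: [0.0, 0.988, 0.151, -0.0]
contact_force: [-2.4, -0.4, -1.0]
gripper_width: 0.273
grasp_force: 40.0
```

Call:
send_rows:
  slide:
    - [0.1, 0, 0]
    - [0.2, 0, 0]
    - [0.3, 0, 0]
    - [0.4, 0, 0]
    - [0.5, 0, 0]
    - [0.6, 0, 0]
    - [0.7, 0, 0]
    - [0.8, 0, 0]
  roll: [0, 0, 0, 0, 0, 0, 0, 0]
  claw: [0, 0, 0, 0, 0, 0, 0, 0]

```text
t: 12.4
eef_pos: [0.5427, 0.1397, 0.075]
tool_rot: [0.0, 0.988, 0.151, -0.001]
contact_force: [-5.6, -1.5, -0.5]
gripper_width: 0.274
grasp_force: 40.2
```

Contact came at x≈0.5427, with about 6 N of pressure. I relax most of it, lower onto the bench, and then open.

Call:
send_rows:
  slide:
    - [-0.4, 0, 0]
    - [-0.8, 0, 0]
    - [-1, 0, 0]
    - [-1, 0, 0.3]
    - [-1, 0, 0.6]
    - [-1, 0, 0.8]
    - [-1, 0, 1]
    - [-1, 0, 1]
  roll: [0, 0, 0, 0, 0, 0, 0, 0]
  claw: [0, 0, 0, 0, 0, 0, 0, 0]

```text
t: 13.07
eef_pos: [0.5427, 0.1397, 0.0745]
tool_rot: [0.0, 0.988, 0.151, -0.0]
contact_force: [-5.0, -1.7, 2.2]
gripper_width: 0.274
grasp_force: 40.5
```

Call:
send_rows:
  slide:
    - [-0.1, 0, 0]
    - [-0.2, 0, 0]
    - [-0.3, 0, 0]
    - [-0.4, 0, 0]
    - [-0.4, 0, 0]
    - [-0.4, 0, 0]
    - [-0.4, 0, 0]
    - [-0.4, 0, 0]
  roll: [0, 0, 0, 0, 0, 0, 0, 0]
  claw: [0, 0, 0, 0, 0, 0, 0, 0]

```text
t: 13.73
eef_pos: [0.5427, 0.1397, 0.0745]
tool_rot: [0.0, 0.988, 0.151, 0.0]
contact_force: [-5.2, -1.6, 2.9]
gripper_width: 0.275
grasp_force: 40.4
```

Call:
send_rows:
  slide:
    - [-0.1, 0, 0]
    - [-0.2, 0, 0]
    - [-0.3, 0, 0]
    - [-0.4, 0, 0]
    - [-0.4, 0, 0]
    - [-0.4, 0, 0]
    - [-0.4, 0, 0]
    - [-0.4, 0, 0]
  roll: [0, 0, 0, 0, 0, 0, 0, 0]
  claw: [0, 0, 0, 0, 0, 0, 0, 0]

```text
t: 14.4
eef_pos: [0.5426, 0.1398, 0.0745]
tool_rot: [-0.0, 0.988, 0.151, 0.0]
contact_force: [-2.1, -0.3, 1.9]
gripper_width: 0.274
grasp_force: 40.3
```

Only 2 N remains, with the gauge on the bench. Release slowly, then go straight up.

Call:
send_rows:
  slide:
    - [0, 0, 0]
    - [0, 0, 0]
    - [0, 0, 0]
    - [0, 0, 0]
    - [0, 0, 0]
    - [0, 0, 0]
    - [0, 0, 0]
    - [0, 0, 0]
  roll: [0, 0, 0, 0, 0, 0, 0, 0]
  claw: [0.3, 0.35, 0.4, 0.5, 0.6, 0.7, 0.7, 0.7]

```text
t: 15.07
eef_pos: [0.5422, 0.1396, 0.0743]
tool_rot: [-0.0, 0.988, 0.151, 0.0]
contact_force: [0.0, 0.6, -0.2]
gripper_width: 0.697
grasp_force: 0.0
```

Call:
send_rows:
  slide:
    - [0, 0, -2]
    - [0, 0, -8]
    - [0, 0, -18]
    - [0, 0, -32]
    - [0, 0, -50]
    - [0, 0, -68]
    - [0, 0, -84]
    - [0, 0, -90]
  roll: [0, 0, 0, 0, 0, 0, 0, 0]
  claw: [0.7, 0.7, 0.7, 0.7, 0.7, 0.7, 0.7, 0.7]

```text
t: 15.73
eef_pos: [0.5436, 0.1402, 0.1677]
tool_rot: [-0.0, 0.988, 0.151, 0.002]
contact_force: [0.9, -0.1, -0.7]
gripper_width: 0.699
grasp_force: 0.0
```

Call:
send_rows:
  slide:
    - [-5, 0, 0]
    - [-20, 0, -5]
    - [-40, 0, -10]
    - [-60, 0, -15]
    - [-70, 0, -20]
    - [-70, 0, -20]
    - [-70, 0, -20]
    - [-70, 0, -20]
  roll: [0, 0, 0, 0, 0, 0, 0, 0]
  claw: [0.7, 0.7, 0.7, 0.7, 0.7, 0.7, 0.7, 0.7]

```text
t: 16.4
eef_pos: [0.4762, 0.1189, 0.1842]
tool_rot: [-0.0, 0.988, 0.151, 0.0]
contact_force: [0.1, -1.0, 0.5]
gripper_width: 0.7
grasp_force: 0.0
```

Run:
```python
from h import *
im=bot.read_camera("wrist")[:,:,::-1];s=bot.read_camera("side")[:,:,::-1]
f=lambda a,x,y,w,h:cv2.resize(a[y:y+h,x:x+w],(400,400),interpolation=cv2.INTER_CUBIC)
cv2.imwrite("pics/end.png",np.hstack([f(im,240,0,160,160),f(s,266,200,110,110)]))
print(bot.get_obs()["t"])
```

```text
16.5
```

View pics/end.png

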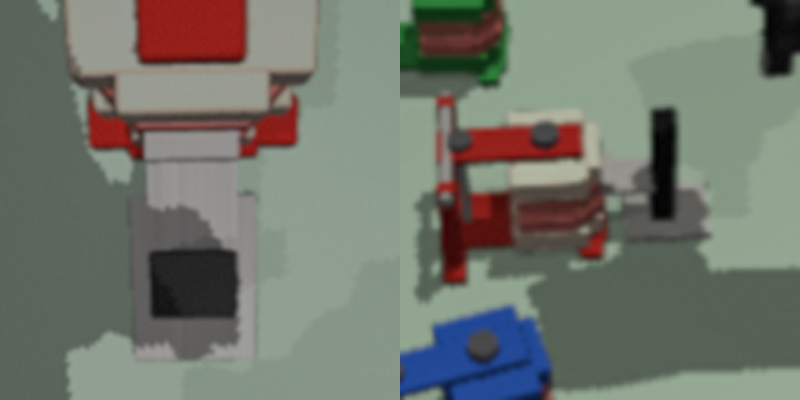

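The end picture shows the gauge standing free with its stop bar (columns 143–240) against the pink rim. It is centred on the cast (115–270) and square to it.

```bash
python3 -c "
from station import bot
print(bot.hand_in())"
```

```text
the job is handed in; nothing more can be done
None
```

The gauge stands on the bench, released and clear of the arm, with its blade in the rim gap on the midline and its stop bar just against the upper rim; contact peaked at about 6 N, and I handed the job in at about 16.5 s of the 38 s allowed.

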